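# Shut the loaded tray of a soldering fume box and hold its guard open

### The job

The circuit board is loaded in the fume box's tray: push the tray fully home, and only then raise the clear guard by its handle and hold it 50 degrees open (5 degrees either way will do), so that a colleague can solder under it. Finish while still holding the guard there with the gripper, because it falls shut when let go; leave everything else on the bench where it stands.

Things in the scene. Friction and masses are not known exactly. Their poses are not given: they have to be found in the camera images.
- fume_box: Grey metal soldering fume box fixed to the bench, 200 mm deep (x) x 270 mm wide (y) x 98 mm high with the guard shut. Origin: centre of its underside, on the bench. Its x axis points from its front (tray side, facing roughly the robot) to its back; z is up. Its tray slides out of the front; the guard is its top.
- tray (a joint): How far the aluminium tray is pulled out, m: 0 fully home, up to 0.10. It slides along the fume box's x axis (out = -x of the box), with a friction of about 2 N, and stays where it is left. Its front plate is 256 mm wide, 15 to 85 mm above the bench, 6 mm thick; home, the plate's front face is 106 mm in front of the box's origin.
- tray_handle (a point): Middle of the tray's handle: a level steel bar, 10 mm thick and 110 mm long along the box's y axis, its centre 35 mm in front of the tray's front plate and 70 mm above the bench. Site axes = the box's axes.
- guard (a joint): Opening angle, rad, of the guard, the flat clear plastic panel in a black frame (205 x 270 x 8 mm, about 0.45 kg) that covers the box and is hinged along its back edge: 0 shut (level), 0.873 = 50 degrees open, stop at 1.75. No catch; hinge nearly frictionless, so it falls shut from any angle below about 85 degrees when let go.
- guard_hinge (a point): Point on the hinge axis at mid width, fixed on the box: 100 mm behind the box's origin, 94 mm above the bench. The hinge axis is the box's y axis; opening lifts the guard's front edge up and back, away from the robot.
- guard_handle (a point): Middle of the guard's handle: an aluminium bar, 10 mm thick and 110 mm long along the box's y axis, standing on two posts near the guard's front edge. Its centre is 188 mm in front of the hinge axis and 41 mm above it when shut (135 mm above the bench), 37 mm above the panel's face; it moves on an arc about the hinge as the guard opens.
- solder_spool: Bystander: grey spool of solder, 60 mm across, 45 mm high, beside the box. Origin: centre of its underside.
- wire_spool: Bystander: grey spool of copper wire, 68 mm across, 35 mm high, beside the box. Origin: centre of its underside.
- flux_jar: Bystander: small amber jar, 52 mm across, 60 mm high, beside the box. Origin: centre of its underside.
- wash_bottle: Bystander: white bottle, 64 mm across, 150 mm high, beside the box. Origin: centre of its underside.
- parts_bin: Bystander: open grey parts bin, 100 x 75 x 40 mm, on the left of the bench. Origin: centre of its underside.
- screwdriver: Bystander: screwdriver lying on the right of the bench. Origin: centre of its underside.
- brush: Bystander: brush lying on the left of the bench. Origin: centre of its underside.

How it is judged:
By the outcome, as a careful person would: the job done as asked, in the order asked, and still so for the second after the job is handed in, while the arm keeps its last pose, push and grip.
It also fails if it takes over 51 s, if anything falls off the work surface, if the arm or the gripper's body presses on something with over 40 N, if the wrist force passes 120 N, or if a joint passes its speed limit or range.

### The arm

A 6-joint arm with a two-finger parallel gripper is mounted at the origin on the work surface. World frame = base frame: x ahead of the robot, y to its left, z up, the work surface at z = 0. Lengths are in m, angles in rad, forces in N, time in s.
With the tool pointing down it reaches from about 0.35 to 0.975 m from the base axis. Payload 7.1 kg.
Tool frame: the origin (TCP) lies midway between the tips of the shut fingers; the grasp point (between the pads) lies 19 mm behind it; z points along the fingers, y is the line along which they close (so a half turn about z gives the same grasp; the last joint's range is limited). The gripper opens to 88 mm and grips with 3 to 60 N. Pads are 20 mm wide; open, the fingers measure 115 mm over their backs; the gripper's body (75 mm by 178 mm) begins 61 mm behind the grasp point.
Start: joints at [1.167, 0.423, 1.63, -0, 1.089, -0.019], TCP at [0.235, 0.579, 0.223] pointing down, gripper open.
Joint ranges: [-3, 3], [-0.9, 2.11], [0.09, 2.58], [-1.31, 4.45], [0.11, 2.69], [-2.54, 2.54]. Speed limits (rad/s): [2.39, 2.39, 3.01, 3.14, 3.14, 3.14].

### API

Orientations are given as a unit quaternion [w, x, y, z].
In Python, from station import move_pose, movel, movej, command_gripper, wait, inverse_kinematics, read_camera, camera_info, MotionError, job_done, get_time, get_joint_pos, get_qvel, get_effort, get_tcp_pos, get_ee_rot, get_ft_force, get_ft_torque, get_grip_width, get_finger_force gives the robot as it stands. Calls block until the motion is done:
- move_pose(position, orientation): joint-space move of the TCP to a pose.
- movel(position, frame=None, v=0.15, until_force=None): straight line of the TCP; frame=None keeps the orientation; v is the mean speed in m/s. With until_force (N) it stops when the force on the tool has changed by that much, and returns True; else False.
- movej(angles): joint-space move.
- command_gripper(opening): opening from 0.0 (shut) to 1.0 (fully open); the grip force is fixed at half the most; returns when the fingers have stopped.
- wait(seconds).
- inverse_kinematics(position, orientation): joint angles nearest the present ones, or None.
- read_camera(name): name is "scene" or "side" or "wrist"; returns the picture (384x512x3 uint8, red, green, blue); there is no depth.
- camera_info(name): a dict with "intrinsics" (3x3 intrinsics, pixels), "T" (4x4, takes a point from camera to world coordinates); the wrist camera has in their place "tool_from_camera" (4x4, takes a point from camera to tool coordinates, whose origin is the TCP and whose axes are the flange's). Camera axes: x right, y up, looking along -z (the intrinsics and any distortion apply to the point x, -y, -z); pixel columns grow to the right and rows downward; lengths in m; the calibration is good to about 2 mm. A picture is of the moment at which its call begins: read the wrist's pose just before it. camera_info takes no time and is no camera call.
A pose or a line that the arm cannot do raises MotionError and nothing moves.
- job_done(): hands the job in; it is judged then, once.
Readings, each from a call of its own:
- get_time(): time.
- get_joint_pos(): joint angles.
- get_qvel(): joint speeds.
- get_effort(): joint torques, N m.
- get_tcp_pos(): TCP position.
- get_ee_rot(): TCP orientation.
- get_ft_force(): force on the tool from outside, world axes, zero at the start.
- get_ft_torque(): the same for the moment, N m.
- get_grip_width(): opening from 0.0 (shut) to 1.0 (fully open).
- get_finger_force(): force on a finger pad.
Only numpy, scipy, OpenCV 4.12 (cv2) and the standard library are available. Lean on these libraries where they do the work, as an engineer would, in place of code of your own. Each camera call takes 0.05 s, during which the arm holds its last target. There are 200 camera calls.

## Working session

There is one attempt and no reset: what is moved stays moved. The work goes in short steps, each a Python script; the robot and the scene stay as the last script left them, time stands still between calls to the robot, and variables do not carry over. Pictures are saved under pics/ and viewed, at most 10 in all, crops included, and the job is handed in when it is done.

```bash
mkdir -p pics
python3 - <<'E'
from station import *
import cv2,numpy as np
for n in("scene","side"):
    im=read_camera(n); cv2.imwrite(f"pics/{n}0.png",im[:,:,::-1])
    c=camera_info(n); print(n,{k:np.round(v,4).tolist() if k!='name' else v for k,v in c.items() if not isinstance(v,str)})
print(camera_info("wrist"),get_time(),get_ee_rot())
E
```

```text
scene {'intrinsics': [[379.6141, 0.0, 254.4542], [0.0, 379.6141, 196.2677], [0.0, 0.0, 1.0]], 'T': [[0.8593, -0.3424, 0.3799, 1.0853], [0.5112, 0.5524, -0.6585, -0.9249], [0.0156, 0.76, 0.6497, 1.0773], [0.0, 0.0, 0.0, 1.0]]}
side {'intrinsics': [[485.6195, 0.0, 269.4627], [0.0, 485.6195, 197.3796], [0.0, 0.0, 1.0]], 'T': [[0.8826, 0.3414, -0.3232, -0.0478], [-0.47, 0.6539, -0.5929, -1.0547], [0.0089, 0.6752, 0.7376, 1.4572], [0.0, 0.0, 0.0, 1.0]]}
{'intrinsics': array([[266.83799957,   0.        , 249.48188869],
       [  0.        , 266.83799957, 190.78936673],
       [  0.        ,   0.        ,   1.        ]]), 'tool_from_camera': array([[ 1.31759454e-03,  9.65707365e-01,  2.59629638e-01,
         6.95988875e-02],
       [ 9.99998536e-01, -1.55576684e-03,  7.11871296e-04,
         2.34209907e-04],
       [ 1.09138253e-03,  2.59628320e-01, -9.65708002e-01,
        -1.61380256e-01],
       [ 0.00000000e+00,  0.00000000e+00,  0.00000000e+00,
         1.00000000e+00]])} 0.1 [-1.40969608e-04  1.91228449e-01  9.81545329e-01 -6.53745374e-04]
```

View pics/scene0.png

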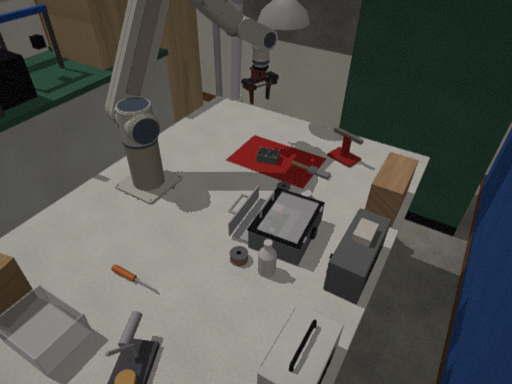

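View pics/side0.png

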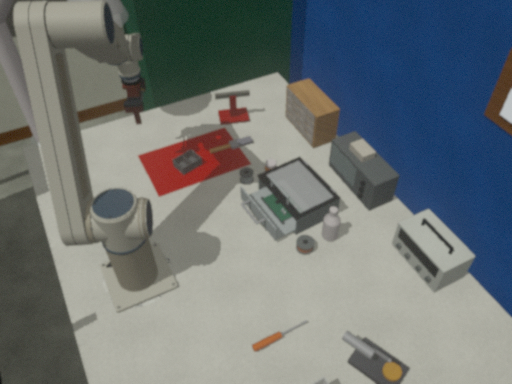

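The scene view shows the box near (288,222), with the tray pulled out towards the robot (plate near 245,210). The side view has the box near (298,190) and the tray near (265,210). I'll enlarge both crops.

Run:
```python
import cv2,numpy as np
a=cv2.imread("pics/scene0.png")[175:275,215:345]; b=cv2.imread("pics/side0.png")[145:255,225:355]
f=lambda i:cv2.resize(i,None,fx=6,fy=6,interpolation=cv2.INTER_CUBIC)
g=lambda i:np.clip(i.astype(float)*1.5,0,255).astype('uint8')
cv2.imwrite("pics/a.png",g(f(a)));cv2.imwrite("pics/b.png",g(f(b))[:600])
```

```text
(no output)
```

View pics/a.png

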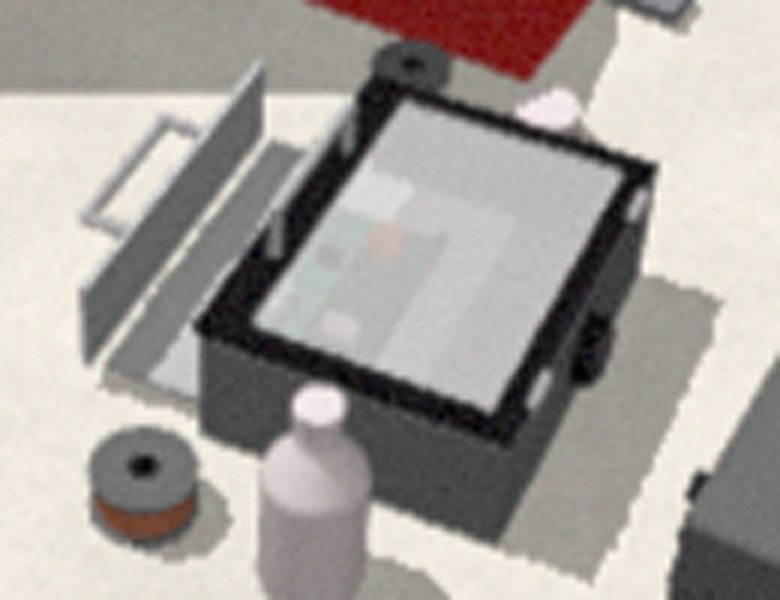

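View pics/b.png

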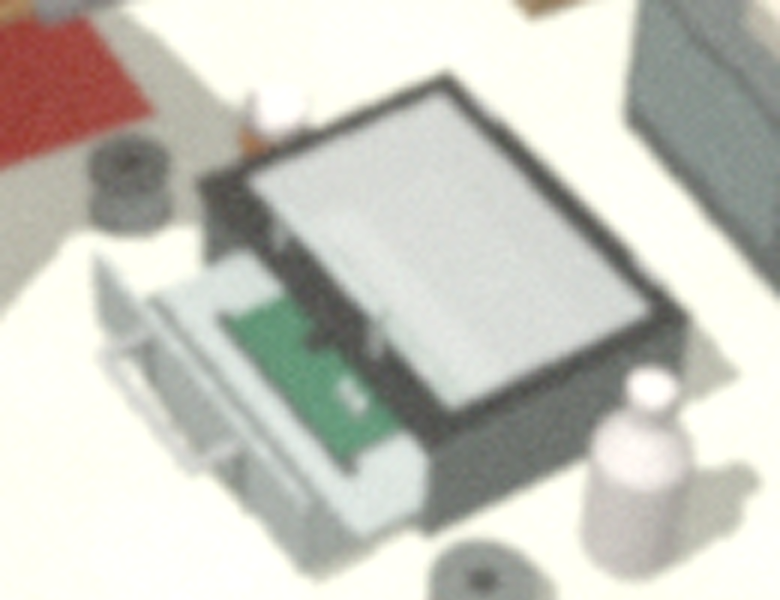

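The crops show the guard frame's four corners, the tray plate's top edge and its handle, and the guard handle's faint bar along the front frame. I'll cast rays through these points.

```bash
cat > h.py <<'E'
from station import *
import numpy as np,cv2
def ray(n,px):
    c=camera_info(n);K=c["intrinsics"];T=np.array(c["T"])
    d=np.linalg.inv(K)@[px[0],px[1],1]; return T[:3,3],T[:3,:3]@[d[0],-d[1],-d[2]]
def onz(n,px,z):
    o,d=ray(n,px); return o+d*(z-o[2])/d[2]
E
python3 - <<'E'
from h import *
off={"scene":(215,175),"side":(225,145)}
full=lambda n,p:[off[n][i]+(p[i]+.5)/6-.5 for i in(0,1)]
C={"scene":[(380,85),(200,325),(505,440),(655,165)],"side":[(200,182),(430,440),(688,312),(447,72)]}
M=np.array([[-.105,.135],[-.105,-.135],[.1,-.135],[.1,.135]])
for n in C:
    P=np.array([onz(n,full(n,p),.096)[:2] for p in C[n]])
    print(n,P.round(3).tolist(),[round(np.linalg.norm(P[i]-P[i-1]),3) for i in range(4)])
    mc=M.mean(0);pc=P.mean(0);U,S,V=np.linalg.svd((M-mc).T@(P-pc));R=V.T@U.T
    o=pc-R@mc;print(" origin",o.round(4),"yaw",np.arctan2(R[1,0],R[0,0]),"resid",(P-(M@R.T+o)).round(3).tolist())
    tr={"scene":[(262,65),(82,290)],"side":[(97,258),(316,538)]}[n]
    for p in tr: print(" tray plate",(R.T@(onz(n,full(n,p),.085)[:2]-o)).round(3))
    hd={"scene":[(165,122),(88,218)],"side":[(105,350),(195,465)]}[n]
    for p in hd: print(" tray handle",(R.T@(onz(n,full(n,p),.07)[:2]-o)).round(3))
E
```

```text
scene [[0.569, 0.161], [0.584, -0.098], [0.781, -0.085], [0.761, 0.183]] [np.float64(0.193), np.float64(0.259), np.float64(0.198), np.float64(0.269)]
 origin [0.6761 0.0402] yaw 0.07523208242942755 resid [[0.008, -0.006], [0.002, 0.004], [-0.005, 0.002], [-0.005, 0.0]]
 tray plate [-0.184  0.123]
 tray plate [-0.186 -0.128]
 tray handle [-0.224  0.053]
 tray handle [-0.223 -0.055]
side [[0.565, 0.167], [0.588, -0.096], [0.786, -0.08], [0.764, 0.184]] [np.float64(0.2), np.float64(0.264), np.float64(0.199), np.float64(0.265)]
 origin [0.6781 0.044 ] yaw 0.08440862502356347 resid [[0.003, -0.002], [0.003, 0.003], [-0.003, 0.002], [-0.003, -0.003]]
 tray plate [-0.19   0.118]
 tray plate [-0.198 -0.151]
 tray handle [-0.221  0.058]
 tray handle [-0.222 -0.053]
```

Both views agree: box origin ≈ (0.677, 0.042), yaw ≈ 0.08, tray ≈ 8 cm out, with sizes within a few mm of those given. Next I'll push the tray by its handle with the fingers shut.

```bash
cat >> h.py <<'E'
from scipy.spatial.transform import Rotation as Rn
O=np.array([.677,.042,0]);YAW=.080
B=Rn.from_euler('z',YAW).as_matrix()
W=lambda p:O+B@np.array(p)            # box -> world
BX=lambda p:B.T@(np.array(p)-O)
def quat(x,z):                        # tool x and z axes in box coordinates
    x,z=np.array(x,float),np.array(z,float)
    q=Rn.from_matrix(B@np.c_[x,np.cross(z,x),z]).as_quat(); return q[[3,0,1,2]]
def tilt(t): return quat([0,1,0],[np.sin(t),0,-np.cos(t)])   # gripping, leaning t towards robot
def hdl(a):  # guard handle centre, box coords
    c,s=np.cos(a),np.sin(a); return np.array([.1-.188*c+.041*s,0,.094+.188*s+.041*c])
E
python3 - <<'E'
from h import *
command_gripper(0.0)
q=quat([-1,0,0],[0,0,-1])
move_pose(W([-.29,0,.18]),q)
print(get_joint_pos(),get_time())
for t in (0,20,25,30): print(t,[inverse_kinematics(W(hdl(a)+.019*np.array([np.sin(np.radians(t)-a),0,-np.cos(np.radians(t)-a)])),tilt(np.radians(t)-a)) for a in (0,.873)])
movel(W([-.29,0,.05]))
r=movel(W([-.125,0,.05]),v=.05,until_force=12)
print(r,BX(get_tcp_pos()),get_ft_force(),get_time())
cv2.imwrite("pics/w1.png",read_camera("wrist")[:,:,::-1])
E
```

```text
[ 1.87018176e-02  1.38700467e-01  2.15951922e+00  9.57115189e-05
  8.42870029e-01 -1.63258314e+00] 3.5333
0 [array([ 3.91097369e-02,  5.12546620e-01,  1.77664405e+00, -4.44089210e-16,
        8.52401988e-01, -4.08902631e-02]), array([ 0.05352216,  0.95034989,  0.85624415, -0.02523605,  2.20767373,
       -0.0320248 ])]
20 [array([ 0.0308308 ,  0.42473555,  2.00338645,  0.04709106,  0.36516311,
       -0.09019857]), array([ 0.05106894,  0.75973524,  1.08233886, -0.01494619,  1.82324439,
       -0.02878537])]
25 [array([ 0.02836742,  0.41706735,  2.0570984 ,  0.09475917,  0.23261172,
       -0.13902417]), array([ 0.05026762,  0.71264867,  1.14310373, -0.01271871,  1.72232647,
       -0.0288639 ])]
30 [None, array([ 0.04938435,  0.66638527,  1.20489132, -0.01049184,  1.61956386,
       -0.02927831])]
True [-1.60455225e-01 -6.17598720e-07  4.94360275e-02] [-0.1754126  -0.73783554  0.71385407] 6.85
```

View pics/w1.png

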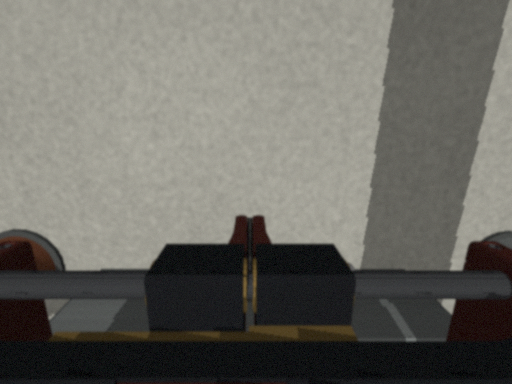

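The wrist view shows only the fingers and gripper, so it doesn't settle whether the tray is home. I'll push again harder and look from the fixed cameras.

Run:
```python
from h import *
r=movel(W([-.125,0,.05]),v=.03,until_force=25)
print(r,BX(get_tcp_pos()),get_ft_force(),get_time())
movel(W([-.21,0,.05]));movel(W([-.23,0,.25]),v=.2)
a=read_camera("scene")[175:275,215:345,::-1]; b=read_camera("side")[145:245,225:355,::-1]
cv2.imwrite("pics/c.png",np.clip(np.vstack([cv2.resize(i,(390,300),interpolation=cv2.INTER_CUBIC) for i in(a,b)])*1.5,0,255))
move_pose(W(hdl(0)+[-.06,0,.11]),tilt(np.radians(20)));command_gripper(.4)
print(get_time())
cv2.imwrite("pics/w2.png",read_camera("wrist")[:,:,::-1]); print(BX(get_tcp_pos()),get_joint_pos())
```

```text
True [-1.60806838e-01  1.17396219e-04  4.82770029e-02] [0.56867294 0.41487545 0.4237185 ] 7.3917
11.2167
[-1.48007065e-01  8.56252945e-07  2.45010301e-01] [ 0.02313366  0.11722053  2.04770109  0.03306666  0.62835089 -0.08024404][ WARN:0@0.971] global loadsave.cpp:1063 imwrite_ Unsupported depth image for selected encoder is fallbacked to CV_8U.
```

View pics/c.png

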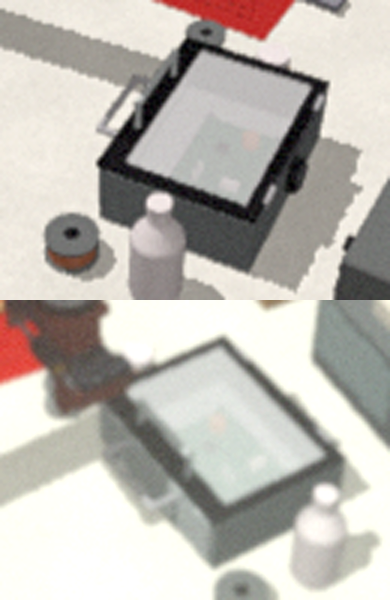

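View pics/w2.png

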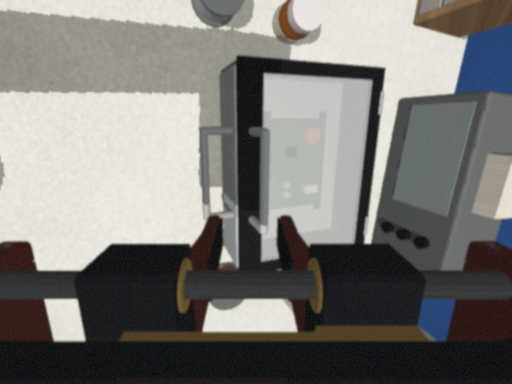

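The tray handle now sits just in front of the box, and the scene view shows the plate flush with the front. The wrist view shows the guard handle bar along column ~265, rows 130–232, and the tray handle bar along column ~206. I'll check both against box coordinates.

Run:
```python
from h import *
c=camera_info("wrist");K=c["intrinsics"];A=np.array(c["tool_from_camera"])
q=get_ee_rot();R=Rn.from_quat([q[1],q[2],q[3],q[0]]).as_matrix();p=get_tcp_pos()
im=cv2.imread("pics/w2.png")
print(im[170,195:285].sum(1).tolist())
o=p+R@A[:3,3]
def pt(px,z):
    d=np.linalg.inv(K)@[*px,1]; d=R@A[:3,:3]@[d[0],-d[1],-d[2]]; return BX(o+d*(z-o[2])/d[2]).round(4)
for px in((265,131),(265,170),(265,222)):print("guard handle",pt(px,.135))
for px in((206,130),(206,170),(206,215)):print("tray handle",pt(px,.070))
for px in((237,57),(384,69),):print("frame corners",pt(px,.098))
```

```text
[670, 673, 643, 541, 449, 390, 321, 299, 312, 340, 344, 337, 321, 360, 429, 462, 453, 460, 468, 453, 448, 441, 438, 438, 445, 432, 394, 316, 266, 264, 252, 258, 252, 255, 262, 260, 274, 265, 270, 288, 320, 322, 218, 111, 45, 78, 59, 97, 77, 70, 86, 76, 60, 92, 72, 57, 67, 66, 73, 55, 81, 85, 72, 85, 162, 251, 303, 322, 346, 366, 371, 372, 375, 401, 474, 521, 537, 544, 551, 540, 547, 540, 554, 549, 545, 545, 543, 551, 540, 551]
guard handle [-0.09    0.0584  0.135 ]
guard handle [-0.0892  0.0172  0.135 ]
guard handle [-0.0882 -0.0431  0.135 ]
tray handle [-0.1391  0.0575  0.07  ]
tray handle [-0.1411  0.0089  0.07  ]
tray handle [-0.1436 -0.0503  0.07  ]
frame corners [-0.1081  0.1344  0.098 ]
frame corners [0.0951 0.1343 0.098 ]
```

The handles match expectations (guard −0.089, tray −0.141, which means home). Now grasp and raise the guard.

Run:
```python
from h import *
t0=np.radians(20)
def tcp(a,back=0):
    t=t0-a; return W(hdl(a)+[-.001,.003,0]+(.019-back)*np.array([np.sin(t),0,-np.cos(t)]))
movel(tcp(0,.08),tilt(t0)); 
r=movel(tcp(0),tilt(t0),v=.06,until_force=8); print("touch",r,BX(get_tcp_pos()))
if not r:
    command_gripper(0.0); print(get_grip_width(),get_finger_force(),get_ft_force(),get_time())
    if .05<get_grip_width()<.2:
        for a in np.radians(np.arange(5,51,5)):
            movel(tcp(a),tilt(t0-a),v=.08)
        print(get_ft_force(),get_grip_width(),get_finger_force(),BX(get_tcp_pos()),BX(tcp(a)),get_time())
s=read_camera("scene")[120:300,190:370,::-1];d=read_camera("side")[90:270,200:380,::-1]
cv2.imwrite("pics/d.png",np.clip(np.hstack([cv2.resize(i,(400,400)) for i in(s,d)])*1.4,0,255).astype('uint8'))
```

```text
touch False [-0.08235634  0.00299727  0.11753928]
0.10772111740967476 30.000377297401428 [-5.42975622 -1.10321285  1.97737571] 13.8667
[-5.88437021 -1.0013782   5.99196788] 0.09988164269348329 30.000337958335876 [-0.00039954  0.00296183  0.24837655] [6.37515468e-05 3.00000000e-03 2.47916165e-01] 17.3667
```

View pics/d.png

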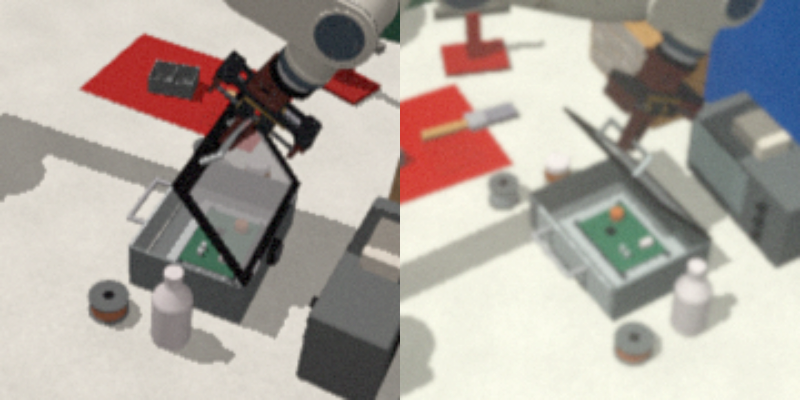

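Both views show the guard standing about 50° open in the gripper, with the tray home and the bystanders in place. Next I'll check that it holds, then hand in.

Run:
```python
from h import *
wait(1)
q=get_ee_rot();R=Rn.from_quat([q[1],q[2],q[3],q[0]]).as_matrix()
g=BX(get_tcp_pos()-.019*R[:,2])-[.1,0,.094]
a=np.degrees(np.arctan2(g[2],-g[0])-np.arctan2(.041,.188)); print("angle",a,np.hypot(g[0],g[2]),get_grip_width(),get_ft_force())
if abs(a-50)<2.5: print(job_done())
```

```text
angle 49.62207168216672 0.19351267344910242 0.10333517727804398 [-5.35540082 -1.292036    5.23191251]
the job is handed in; nothing more can be done
None
```

The tray was pushed fully home first, then the guard was raised by its handle; the gripper is still holding it at about 50° (49.6° from the arm's position), and the job is handed in.

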